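Bring the bleed stem of a spoked damper wheel to the top

ROBOT

A 6-joint arm with a two-finger parallel gripper is mounted at the origin on the work surface. World frame = base frame: x ahead of the robot, y to its left, z up, the work surface at z = 0. Lengths are in m, angles in rad, forces in N, time in s.
With the tool pointing down it reaches from about 0.375 to 0.9 m from the base axis. Payload 3.1 kg.
Tool frame: the origin (TCP) lies at the very end of the fingers, on their centre line; the grasp point (between the pads) lies 19 mm behind it (manip.hold_point_z is the distance from the TCP to the grasp point, in m); y points along the fingers, z is the direction in which the jaws open and shut, and the axes are right-handed (so a half turn about y gives the same grasp; the last joint's range is limited). The gripper opens to 85 mm and grips with 20 to 120 N. Pads are 22 mm wide; open, the fingers measure 114 mm over their backs; the gripper's body (76 mm by 85 mm) begins 54 mm behind the grasp point. The pads swing forward as they close: fully open they stand 13 mm farther back than shut.
Start: joints at [-1.52, 0.527, 1.433, -0, 1.181, -0.178], TCP at [0.142, -0.609, 0.231] pointing down, gripper open.
Joint ranges: [-3.08, 3.08], [-0.75, 2.2], [0.22, 2.44], [-1.43, 4.57], [0, 2.65], [-2.85, 2.85]. Speed limits (rad/s): [2.79, 2.79, 3.14, 3.14, 3.14, 3.14].

INTERFACE

Orientations are given as a unit quaternion [x, y, z, w].
In Python, from station import manip, eyes, workorder gives the robot as it stands. The module is installed in compiled form; this text tells all that it offers.
- The arm moves only by the shell command python3 -m jog 'ROWS' [OPENING] [FORCE]. ROWS is JSON, a list of rows, each a list of 2 entries, a list of its own where there are three numbers: the shift along the tool's x, y, z in cm, then the turn about the tool's y in rad. A call has 1 to 20 rows; each row is the pose to reach, as a shift and turn from the pose commanded when the call began, along the tool's axes at that moment; what a row does not reach only later rows make up. A row lasts 1/12 s, in which the tool goes at most 41.7 mm and 7.16 degrees, less where a joint would pass 70% of its speed; a pose out of reach is approached as far as the arm can. A call with a gripper value outside its range is refused whole. OPENING is the finger opening in cm, from 0 to 8.54, set as the call begins (- or left out, the last holds). The fingers move at their own pace and stop on an object; FORCE is the grip in N (left out, the last holds). Time passes only in rows, so rows that repeat a pose let the fingers close. It gives the time, the measured TCP pose, the force and the opening at its end, in the units of the state.
- manip.sense(): the state, without advancing time (a new reading comes with each control period).
- eyes.snapshot(name): name is "scene" or "top" or "wrist"; returns a dict with "frame" (400x640x3 uint8, red, green, blue), "vfov" (degrees; the focal length in pixels is half the picture's height over the tangent of half this angle, whatever the lens; pixels are square), "cx", "cy" (the principal point, pixels), "rvec" (rotation vector, rad) and "tvec" (3), from world to camera coordinates, as OpenCV has them. Camera axes: x right, y down, z forward; pixel columns grow to the right and rows downward; lengths in m; the calibration is good to about 2 mm. The wrist camera is an equidistant fisheye: a pixel r from the principal point sees the ray r / f radians off the axis. A picture is of the moment at which its call begins. There is no depth.
- workorder.sign_off(): hands the job in, once; it reports no verdict.
The state is a dict: "t": time; "q": joint angles; "qd": joint speeds; "tau": joint torques, N m; "tcp_pos": TCP position; "tool_rot": TCP orientation; "force": force on the tool from outside, world axes, zero at the start; "ft_torque": the same for the moment, N m; "finger_gap": opening from 0.0 (shut) to 1.0 (fully open).
Only numpy, scipy, OpenCV 4.12 (cv2) and the standard library are available. Lean on these libraries where they do the work, as an engineer would, in place of code of your own. Each camera call takes 0.05 s, during which the arm holds its last target. There are 200 camera calls.

TASK

Before the damper wheel beside the microscope can be bled, its short brass valve stem has to be at the very top. Push the wheel round by its spokes, one spoke after another, with the fingertips until the stem points straight up, then let go and leave the wheel at rest. Do not press on the valve stem itself, and leave the eyepiece, the jar and the slide box standing where they are.

Things in the scene. Friction and masses are not known exactly. Their poses are not given: they have to be found in the camera images.
- stand: White damper column bolted to the optical table, it cannot move. Origin on the table; the stand is yawed by -0.65 to 0.1 rad. In its own axes (x away from the robot at yaw 0, z up): steel base plate x -105 to 65, y -80 to 80, 12 thick; column x -62 to -8, y -42 to 42, top 202 above the table. The wheel is on the column's far (+x) side: its upright plane is at x = 45, with its horizontal axle along the stand's x axis, 165 above the table.
- hub (a point): Centre of the wheel, in the wheel's middle plane on the axle; stands still, 165 mm above the table. Its axes turn with the wheel: x along the axle (the stand's +x), z towards the valve stem.
- handwheel (a joint): Turn of the wheel about its axle (rad). 0 (or any full turn, such as 6.283) = stem straight up. Positive turns carry the top of the wheel to the stand's -y: at +1.571 the stem points to the stand's -y, at 3.142 straight down. It turns freely either way without end stops in use (-12 to 12), starting between 2.0 and 4.28. The wheel is balanced and stiff (about 0.12 N m, so 1.2 N at 100 mm from the axle moves it), it stays where it is left and hardly coasts.
- spokes: The six straight spokes of the wheel, one rigid piece with it; origin at the hub and axes as hub. In the wheel's plane, each runs out through a round rim (centreline radius 55 mm, bar 16 mm thick) and ends free as a black round grip 16 mm thick, from radius 75 to 140 mm. They stand every 60 degrees: at 30, 90, 150 degrees to either side of the valve stem. Nothing covers their outer ends, so a closed gripper pointing down fits between two of them from above.
- stem: Short brass valve stem with a cap, 13 mm thick, sticking straight out from the rim midway between two spokes; origin on the rim's centreline at radius 55 mm, its z axis along the stem outwards. Its tip is 79 mm from the axle, so it ends well inside the spokes' ends. It is not to be pressed.
- eyepiece: Loose black eyepiece standing upright, 36 mm wide, 62 tall, origin at the centre of its underside. Beside the stand; leave alone.
- jar: Loose white jar, 44 mm wide, 55 tall, origin at the centre of its underside. Beside the stand; leave alone.
- slidebox: Loose grey slide box lying flat, 85 x 60 x 24 mm, origin at the centre of its underside. Beyond the wheel; leave alone.

How it is judged:
By the outcome, as a careful person would: the job done as asked, in the order asked, and still so for the second after the job is handed in, with the robot touching nothing.
It also fails if it takes over 61 s, if anything falls off the work surface, if the arm or the gripper's body presses on something with over 40 N, if the wrist force passes 120 N, or if a joint passes its speed limit or range.

## Working session

There is one attempt and no reset: what is moved stays moved. The work goes in short steps, Python scripts to look and compute and a shell command to move; the robot and the scene stay as the last step left them, time stands still between calls to the robot, and variables do not carry over. Pictures are saved under pics/ and viewed, about 8 in all and at most 12, crops included, and the job is handed in when it is done.

```bash
mkdir -p pics
python3 - <<'E'
from station import manip, eyes
import cv2
s=manip.sense();print(s['t'],s['tcp_pos'],s['tool_rot'],s['finger_gap'])
for n in("scene","top"):
    d=eyes.snapshot(n);cv2.imwrite(f"pics/{n}0.png",d["frame"][:,:,::-1]);print(n,d["vfov"],d["cx"],d["cy"],d["rvec"],d["tvec"])
E
```

```text
0.0 [ 0.14173157 -0.60795193  0.2303306 ] [-0.08064139  0.70328038 -0.70169293  0.08075085] 1.0001210450773563
scene 49.07987886979239 311.5757432146382 206.78254358931477 [ 2.02249747  1.29191921 -0.54713188] [-0.26074395 -0.25520551  1.49549523]
top 44.72058976844701 319.6473992595551 194.29208202376844 [ 2.14534179 -2.18980516  0.07798142] [0.04619568 0.60410331 1.37583521]
```

View pics/scene0.png

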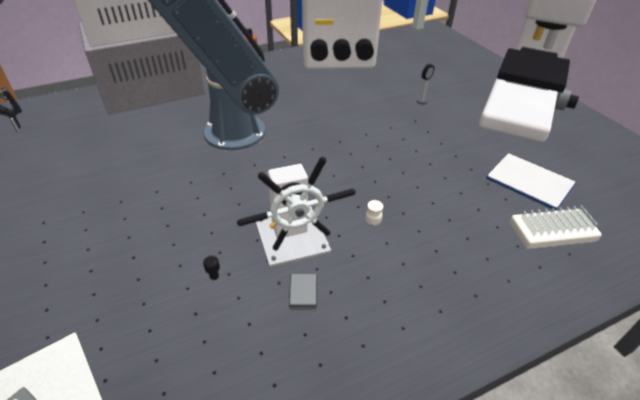

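View pics/top0.png

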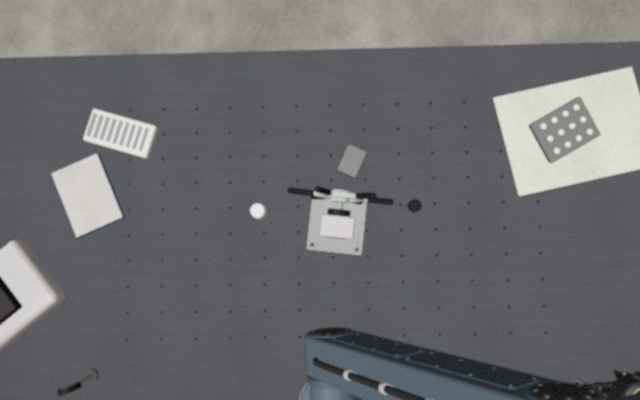

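The scene view (from the far side) shows the wheel hub near (298,208), with the brass stem at about (273,225), lower left, between two spokes. The top view shows the base plate around (337,225), column top at (337,226), jar (258,211), eyepiece (414,205) and slide box (352,161).

```bash
cat > h.py <<'E'
import numpy as np, cv2
from station import manip, eyes
def cam(n):
    d=eyes.snapshot(n);R=cv2.Rodrigues(np.array(d["rvec"],float))[0];t=np.array(d["tvec"],float)
    return dict(im=d["frame"],R=R,c=-R.T@t,t=t,f=200/np.tan(np.radians(d["vfov"]/2)),cx=d["cx"],cy=d["cy"])
def ray(k,u,v): return k["R"].T@np.array([(u-k["cx"])/k["f"],(v-k["cy"])/k["f"],1])
def onplane(k,u,v,p,n):
    r=ray(k,u,v);return k["c"]+r*(np.dot(n,np.array(p)-k["c"])/np.dot(n,r))
def onz(k,u,v,z): return onplane(k,u,v,[0,0,z],np.array([0,0,1.]))
def proj(k,P):
    p=k["R"]@np.array(P)+k["t"];return k["f"]*p[:2]/p[2]+[k["cx"],k["cy"]]
E
python3 - <<'E'
from h import *
k=cam("top");im=k["im"].astype(int)
g=im.min(2);roi=np.zeros(g.shape,bool);roi[185:262,295:380]=1
for nm,m,z in (("plate",roi&(g>120),.012),("col",roi&(g>215),.202)):
    m=cv2.morphologyEx(m.astype(np.uint8),cv2.MORPH_OPEN,np.ones((3,3)))
    c=max(cv2.findContours(m,0,1)[0],key=cv2.contourArea)
    P=np.array([onz(k,*p[0],z)[:2] for p in c],np.float32)
    r=cv2.minAreaRect(P);print(nm,r,cv2.boundingRect(c));print(cv2.boxPoints(r).round(4))
for nm,u,v,z in(("jar",258,211,.05),("eye",414,205,.06),("box",352,161,.024)): print(nm,onz(k,u,v,z))
cv2.imwrite("pics/top1.png",cv2.resize(k["im"][130:280,230:440,::-1],None,fx=3.5,fy=3.5,interpolation=2))
s=cam("scene");cv2.imwrite("pics/sc1.png",cv2.resize(s["im"][140:290,200:390,::-1],None,fx=4,fy=4,interpolation=2))
E
```

```text
plate ((0.5290279388427734, -0.013783499598503113), (0.16375307738780975, 0.18639135360717773), 82.6385269165039) (306, 189, 61, 67)
[[ 0.4261 -0.083 ]
 [ 0.611  -0.1069]
 [ 0.6319  0.0555]
 [ 0.4471  0.0794]]Traceback (most recent call last):
  File "<stdin>", line 6, in <module>
ValueError: max() iterable argument is empty
```

Run:
```python
from h import *
k=cam("top");im=k["im"].astype(int)
g=im.min(2);print(g[225,310:370:3])
yaw=-.129;O=np.array([.5407,-.0153]);X=np.array([np.cos(yaw),np.sin(yaw)]);Y=np.array([-X[1],X[0]])
W=lambda x,y,z:np.r_[O+x*X+y*Y,z]
im2=cv2.resize(k["im"][130:280,230:440,::-1],None,fx=3.5,fy=3.5,interpolation=2)
def dr(im2,k,P,u0,v0,s): 
    u,v=proj(k,P);cv2.circle(im2,(int((u+.5-u0)*s),int((v+.5-v0)*s)),3,(0,0,255),1)
pts=[W(x,y,.202) for x in(-.062,-.008) for y in(-.042,.042)]+[W(-.105,-.08,.012),W(-.105,.08,.012),W(.065,.08,.012),W(.065,-.08,.012),W(.045,0,.165)]
for p in pts: dr(im2,k,p,230,130,3.5)
cv2.imwrite("pics/top1.png",im2)
s=cam("scene");im3=cv2.resize(s["im"][140:290,200:390,::-1],None,fx=4,fy=4,interpolation=2)
for p in pts[4:]: dr(im3,s,p,200,140,4)
cv2.imwrite("pics/sc1.png",im3)
for nm,u,v,z in(("jar",258,211,.05),("eye",414,205,.06),("box",352,161,.024)): print(nm,onz(k,u,v,z))
H=W(.045,0,.165);print(H)
for u,v in [(239,222),(262,176),(323,159),(354,191),(273,226),(276,248),(328,234)]:
    p=onplane(s,u,v,H,np.r_[X,0])-H;print((u,v),np.linalg.norm(p).round(4),np.degrees(np.arctan2(-p[:2]@Y,p[2])).round(1))
```

```text
[180 180 179 177 209 212 211 211 211 209 211 209 211 211 205 168 179 178
 139  87]
jar [0.55904389 0.20923173 0.05      ]
eye [ 0.56623196 -0.23059223  0.06      ]
box [ 0.70035118 -0.06210572  0.024     ]
[ 0.5853261  -0.02108891  0.165     ]
(239, 222) 0.1356 94.5
(262, 176) 0.1297 35.1
(323, 159) 0.1333 -25.7
(354, 191) 0.1367 -86.0
(273, 226) 0.076 127.9
(276, 248) 0.1371 155.5
(328, 234) 0.1405 -146.9
```

View pics/top1.png

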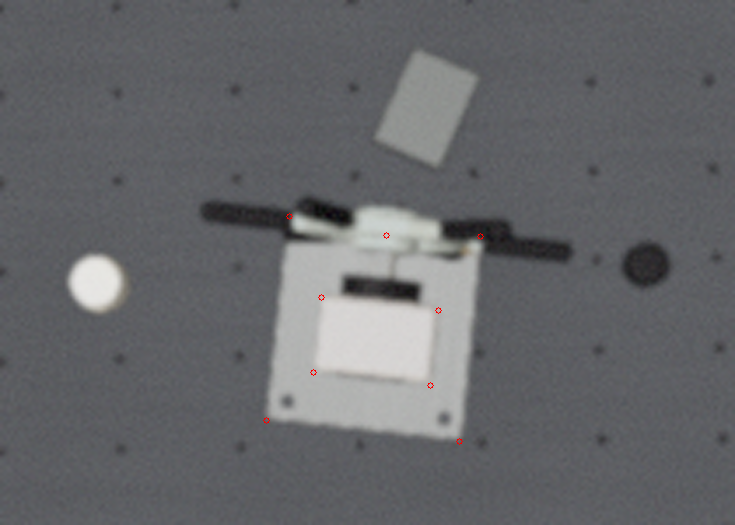

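View pics/sc1.png

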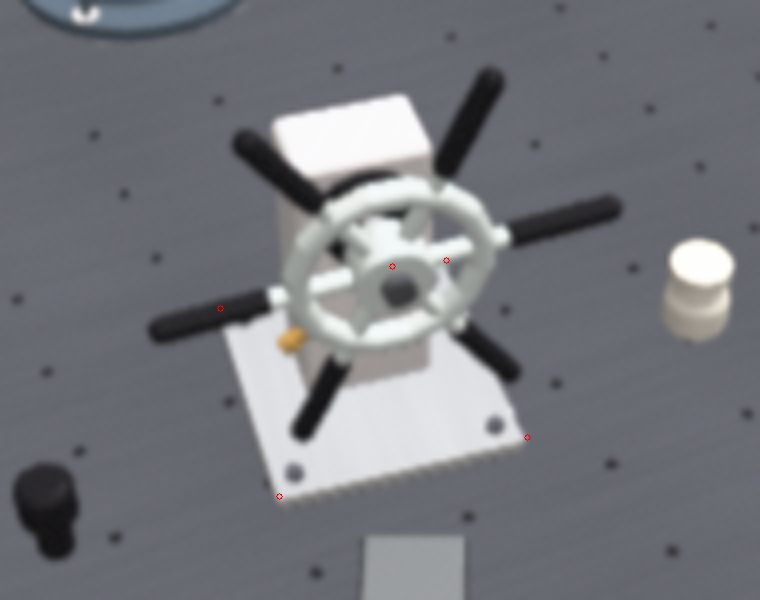

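The overlays agree with the stand to about 2 mm (true position about 2 mm farther along +x). The spokes are at 34.4° + k·60° and the stem at about 124.4° (crop position (292,340)). So two strokes towards the stand's +y, about 124° in all. Next I work out the tool axes.

```bash
cat >> h.py <<'E'
from scipy.spatial.transform import Rotation as Ro
yaw=-.129;X=np.array([np.cos(yaw),np.sin(yaw),0]);Y=np.array([-X[1],X[0],0]);O=np.array([.5427,-.0163,0])
W=lambda x,y,z:O+x*X+y*Y+np.array([0,0,z])
Hc=W(.045,0,.165)
def go(x,y,z):
    s=manip.sense();R=Ro.from_quat(s["tool_rot"]).as_matrix()
    return (100*R.T@(W(x,y,z)-np.array(s["tcp_pos"]))).round(2)
def stand():
    p=np.array(manip.sense()["tcp_pos"])-O;return np.array([p@X,p@Y,p[2]]).round(4)
E
python3 - <<'E'
from h import *
R=Ro.from_quat(manip.sense()["tool_rot"]).as_matrix();print(R.round(3))
print("turn for z->Y",np.arctan2(Y@R[:,0],Y@R[:,2]), "x->Y",np.arctan2(-(Y@R[:,2]),Y@R[:,0]))
print(go(.045,-.125,.36),stand())
E
```

```text
[[-0.974 -0.     0.227]
 [-0.227  0.001 -0.974]
 [-0.    -1.    -0.001]]
turn for z->Y -2.7838142271574107 x->Y 1.928574753227279
[-52.32 -12.87 -35.3 ] [-0.3214 -0.6387  0.2308]
```

```bash
python3 -m jog '[[[0,-3,0],0.05],[[0,-6,0],0.1],[[0,-9,0],0.15],[[0,-12,0],0.2],[[-2,-12.9,-1.5],0.25],[[-5,-12.9,-3.5],0.3],[[-8,-12.9,-5.5],0.358],[[-11,-12.9,-7.5],0.358],[[-14,-12.9,-9.5],0.358],[[-17,-12.9,-11.5],0.358],[[-20,-12.9,-13.5],0.358],[[-23,-12.9,-15.5],0.358],[[-26,-12.9,-17.5],0.358],[[-29,-12.9,-19.5],0.358],[[-32,-12.9,-21.5],0.358],[[-35,-12.9,-23.5],0.358],[[-38,-12.9,-25.5],0.358],[[-41,-12.9,-27.5],0.358],[[-44,-12.9,-29.5],0.358],[[-47,-12.9,-31.5],0.358]]' 0
python3 - <<'E'
from h import *
print(go(.045,-.125,.33),stand());R=Ro.from_quat(manip.sense()["tool_rot"]).as_matrix();print(Y@R[:,0],Y@R[:,2])
E
```

```text
t: 1.92
tcp_pos: [0.529, -0.1937, 0.3603]
tool_rot: [-0.046, -0.706, 0.706, 0.046]
force: [0.5, -0.1, -0.7]
finger_gap: 0.003
[-3.58  3.03 -5.27] [ 0.0092 -0.1776  0.3603]
8.102638766083839e-05 -0.9999999944735999
```

```bash
python3 -m jog '[[[-1.8,0,-2.7],0],[[-3.6,0,-5.3],0],[[-3.6,2,-5.3],0],[[-3.6,4,-5.3],0],[[-3.6,6,-5.3],0],[[-3.6,8,-5.3],0],[[-3.6,10.5,-5.3],0],[[-3.6,10.5,-5.3],0],[[-3.6,10.5,-5.3],0]]'
python3 - <<'E'
from h import *
print(stand());s=cam("scene");cv2.imwrite("pics/sc2.png",cv2.resize(s["im"][100:260,200:390,::-1],None,fx=3.5,fy=3.5,interpolation=2))
E
```

```text
t: 2.67
tcp_pos: [0.5698, -0.147, 0.2542]
tool_rot: [0.044, 0.706, -0.705, -0.047]
force: [0.5, 0.2, 0.3]
finger_gap: 0.0
[ 0.0437 -0.1261  0.2542]
```

View pics/sc2.png

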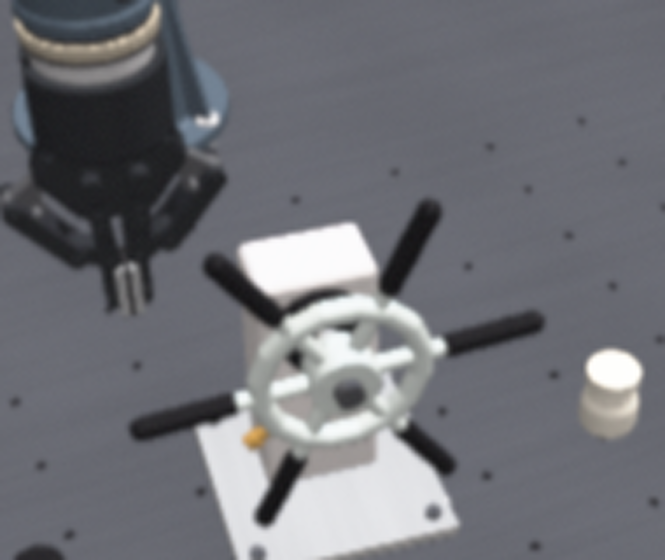

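The closed gripper is clear, with its tip at crop (130,305), level with the upper-left spoke. The linkage sticks out along the jaw direction, so I turn the tool a quarter to push with the flat sides of the fingers.

```bash
python3 -c "
from station import manip;print(manip.sense()['q'])"; python3 -m jog '[[[0,0,0],0.12],[[0,0,0],0.24]]'; python3 -c "
from station import manip;print(manip.sense()['q'])"
```

```text
[-4.42244037e-01  4.52537862e-01  1.49612266e+00 -2.22050500e-05
  1.19283292e+00  1.25777237e+00]
t: 2.88
tcp_pos: [0.5718, -0.148, 0.2575]
tool_rot: [-0.133, -0.694, 0.695, 0.13]
force: [-0.1, -0.2, 0.5]
finger_gap: -0.001
[-4.42306985e-01  4.50501563e-01  1.49431697e+00  2.00755948e-05
  1.19277910e+00  1.50344984e+00]
```

```bash
python3 -m jog '[[[0,0,0],-0.12],[[0,0,0],-0.24],[[0,0,0],-0.36],[[0,0,0],-0.48],[[0,0,0],-0.6],[[0,0,0],-0.72],[[0,0,0],-0.84],[[0,0,0],-0.96],[[0,0,0],-1.08],[[0,0,0],-1.2],[[0,0,0],-1.32],[[0,0,0],-1.44],[[0,0,0],-1.56],[[0,0,0],-1.68],[[0,0,0],-1.8],[[0,0,0],-1.81],[[0,0,0],-1.81]]'
python3 - <<'E'
from h import *
print(stand(),go(.045,-.12,.255));R=Ro.from_quat(manip.sense()["tool_rot"]).as_matrix();print(Y@R[:,0],Y@R[:,2])
E
```

```text
t: 4.3
tcp_pos: [0.5715, -0.1478, 0.2572]
tool_rot: [0.465, -0.531, 0.533, -0.466]
force: [0.2, 0.1, -0.8]
finger_gap: -0.004
[ 0.0455 -0.1267  0.2572] [-0.67  0.22 -0.06]
-0.9999932611400447 -0.0035128004222741566
```

```bash
python3 -m jog '[[[-2,0,0],0],[[-3,0,0],0],[[-4,0,0],0],[[-4.8,0,0],0],[[-5.6,0,0],0],[[-6.4,0,0],0],[[-7.2,0,0],0],[[-8,0,0],0],[[-8.8,0,0],0],[[-9.6,0,0],0],[[-10.4,0,0],0],[[-11.2,0,0],0],[[-12,0,0],0],[[-12.8,0,0],0],[[-13.6,0,0],0],[[-14.2,0,0],0],[[-14.8,0,0],0],[[-15.3,0,0],0],[[-15.3,0,0],0],[[-15.3,0,0],0]]'
python3 - <<'E'
from h import *
print(stand());s=cam("scene");cv2.imwrite("pics/sc3.png",cv2.resize(s["im"][100:260,200:390,::-1],None,fx=3.5,fy=3.5,interpolation=2))
E
```

```text
t: 5.97
tcp_pos: [0.5906, 0.005, 0.2554]
tool_rot: [-0.466, 0.531, -0.531, 0.467]
force: [-0.3, -0.2, 0.3]
finger_gap: -0.001
[0.0448 0.0273 0.2554]
```

View pics/sc3.png

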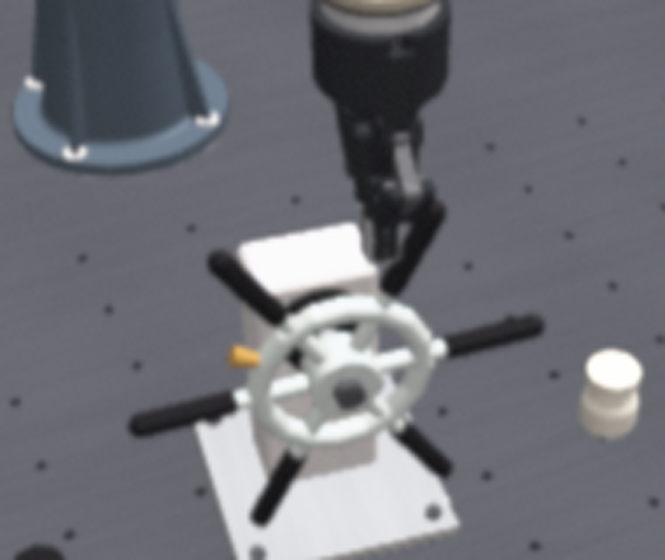

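The first stroke worked: the stem (crop (243,356)) now points about 60° to the stand's -y, and the next spoke's tip is at (220,260). I move back, lift over that spoke and come down behind it.

```bash
python3 -m jog '[[[1,0,0],0],[[1,-2.5,0],0],[[1,-5,0],0],[[1,-7.5,0],0],[[3,-8,0],0],[[6,-8,0],0],[[9,-8,0],0],[[12,-8,0],0],[[15.2,-8,0],0],[[15.2,-8,0],0],[[15.2,-6,0],0],[[15.2,-3,0],0],[[15.2,0,0],0],[[15.2,0,0],0],[[15.2,0,0],0]]'
python3 - <<'E'
from h import *
print(stand(),go(.045,.026,.256))
E
```

```text
t: 7.27
tcp_pos: [0.5697, -0.1463, 0.2542]
tool_rot: [-0.467, 0.533, -0.53, 0.466]
force: [0.3, 0.1, 0.1]
finger_gap: -0.002
[ 0.0435 -0.1254  0.2542] [-15.14  -0.16   0.13]
```

```bash
python3 -m jog '[[[-2,0,0],0],[[-3,0,0],0],[[-4,0,0],0],[[-4.8,0,0],0],[[-5.6,0,0],0],[[-6.4,0,0],0],[[-7.2,0,0],0],[[-8,0,0],0],[[-8.8,0,0],0],[[-9.6,0,0],0],[[-10.4,0,0],0],[[-11.2,0,0],0],[[-12,0,0],0],[[-12.8,0,0],0],[[-13.6,0,0],0],[[-14.2,0,0],0],[[-14.8,0,0],0],[[-15.2,0,0],0],[[-15.2,0,0],0],[[-15.2,0,0],0]]'
python3 - <<'E'
from h import *
print(stand());s=cam("scene");cv2.imwrite("pics/sc4.png",cv2.resize(s["im"][130:250,230:370,::-1],None,fx=5,fy=5,interpolation=2))
H=Hc
def ang(u,v):
    p=onplane(s,u,v,H,X)-H;return np.linalg.norm(p).round(4),np.degrees(np.arctan2(-p@Y,p[2])).round(1)
im=s["im"].astype(int);m=((im[:,:,0]-im[:,:,2])>50);m[:140]=0;m[260:]=0;m[:,:220]=0;m[:,380:]=0
v,u=np.nonzero(m);print(len(u),u.mean(),v.mean(),ang(u.mean(),v.mean()))
E
```

```text
t: 8.93
tcp_pos: [0.5906, 0.0049, 0.2554]
tool_rot: [-0.466, 0.531, -0.531, 0.467]
force: [-0.0, 0.3, 1.1]
finger_gap: -0.002
[0.0448 0.0272 0.2554]
36 294.72222222222223 182.33333333333334 (np.float64(0.0737), np.float64(3.9))
```

View pics/sc4.png

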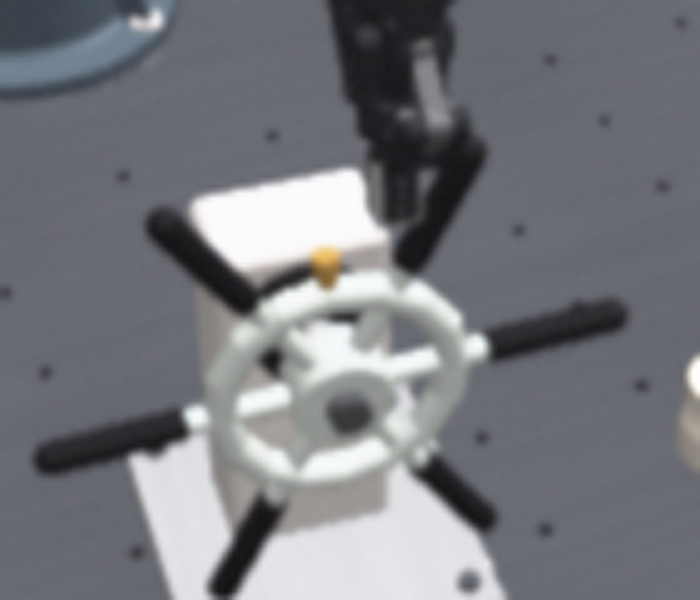

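The stem (crop (326,265)) is almost at the top. I compute its angle from opposite spoke tips, which does not depend on the hub estimate.

```bash
cat >> h.py <<'E'
def measure(s):
    # spoke angle from centroids of the outer grip arcs of each opposite pair
    H=Hc;res=[]
    g=s["im"].astype(int).max(2)<55
    vv,uu=np.nonzero(g);P=np.array([onplane(s,u,v,H,X)-H for u,v in zip(uu,vv)])
    a=np.degrees(np.arctan2(-P@Y,P[:,2]));r=np.linalg.norm(P,axis=1);c={}
    for n in (30,90,150,-150,-90,-30):
        m=(r>.085)&(r<.143)&(abs((a-n+180)%360-180)<14)
        c[n]=P[m].mean(0) if m.sum()>20 else None
        print(n,m.sum(),(n+((a[m]-n+180)%360-180).mean()).round(2) if m.sum() else None)
    for n in(30,90,150):
        o=n-180
        if c[n] is not None and c[o] is not None:
            d=c[n]-c[o];print("pair",n,np.degrees(np.arctan2(-d@Y,d[2])).round(2)-n)
    im=s["im"].astype(int);m=((im[:,:,0]-im[:,:,2])>50);m[:140]=0;m[260:]=0;m[:,:220]=0;m[:,380:]=0
    v,u=np.nonzero(m);p=onplane(s,u.mean(),v.mean(),H,X)-H;print("stem",len(u),np.degrees(np.arctan2(-p@Y,p[2])).round(2),np.linalg.norm(p).round(4))
E
python3 -c "
from h import *
measure(cam('scene'))"
```

```text
30 114 33.95
90 130 93.26
150 73 152.46
-150 63 -147.09
-90 113 -86.99
-30 198 -23.87
pair 30 3.4200000000000017
pair 90 3.1299999999999955
pair 150 4.409999999999997
stem 36 3.92 0.0737
```

```bash
python3 -m jog '[[[-0.3,0,0],0],[[-0.65,0,0],0],[[-0.65,0,0],0],[[-0.65,0,0],0],[[0.3,0,0],0],[[0.8,0,0],0],[[0.8,-3,0],0],[[0.8,-6,0],0],[[0.8,-10,0],0],[[0.8,-14,0],0],[[0.8,-14,0],0],[[0.8,-14,0],0]]'
python3 -c "
from h import *
s=cam('scene');print(stand());measure(s)"
```

```text
t: 10.03
tcp_pos: [0.5907, -0.0045, 0.3987]
tool_rot: [0.465, -0.529, 0.534, -0.468]
force: [-0.9, 0.2, 0.1]
finger_gap: -0.001
[0.0448 0.018  0.3962]
30 115 31.52
90 133 90.54
150 76 149.84
-150 65 -149.83
-90 103 -89.85
-30 134 -28.88
pair 30 0.8500000000000014
pair 90 0.3499999999999943
pair 150 0.5
stem 36 1.03 0.0735
```

```bash
python3 -m jog '[[[4,-14,0],0],[[4,-14,0],0],[[4,-14,0],0],[[4,-14,0],0],[[4,-14,0],0],[[4,-14,0],0]]' | head -1
python3 - <<'E'
from h import *
s=cam("scene");measure(s);k=cam("top")
a=cv2.resize(s["im"][130:330,190:390],None,fx=2.0,fy=2.0);b=cv2.resize(k["im"][110:310,230:430],None,fx=2.0,fy=2.0)
cv2.imwrite("pics/fin.png",np.hstack([a,b])[:,:,::-1]);print(manip.sense()["force"],stand())
E
```

```text
t: 10.58
30 114 31.49
90 137 90.59
150 76 149.84
-150 65 -149.83
-90 104 -89.83
-30 134 -28.88
pair 30 0.8399999999999999
pair 90 0.39000000000000057
pair 150 0.5
stem 36 1.03 0.0735
[-0.25287255  1.13810125 -0.26365051] [ 0.044  -0.0214  0.5322]
```

View pics/fin.png

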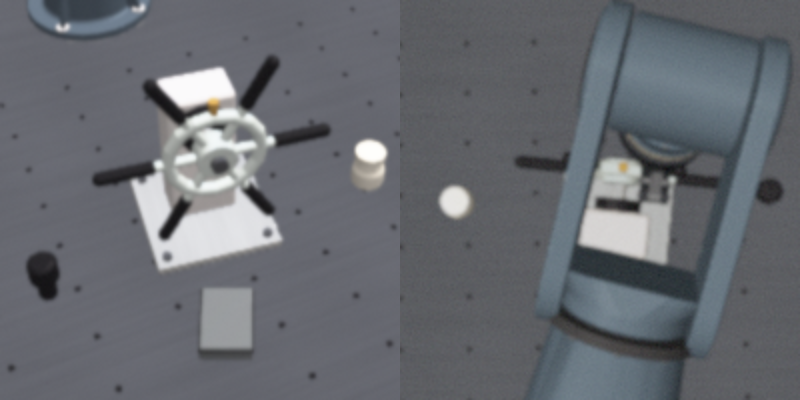

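The final view shows the stem at the top (left half, (213,107)). The eyepiece, jar and slide box are where they were, and the arm is well clear. The repeated angle readings match, so the wheel is at rest.

```bash
python3 -c "
from station import workorder;print(workorder.sign_off())"
```

```text
the job is handed in; nothing more can be done
None
```

I turned the wheel about 124° with the closed fingertips, pushing two neighbouring spokes over the top one after the other. I then nudged it about 3° more, lifted well clear and handed the job in at about 10.7 s. The fingers never touched the valve stem.

- **Stem angle:** opposite-spoke lines put the stem 0.4 to 0.8° from straight up. Its brass cap alone read 1.0°, a slight disagreement that is within the camera calibration. I left this small offset as it was.
- **At rest:** the readings were the same half a second apart after the arm let go.
- **Other objects:** in the last picture the eyepiece, jar and slide box stood where they started. I judged this by eye and did not measure it. The arm hid the slide box in the top view, so only the scene view shows it.

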